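Put the washed kitchen things away in their trays

TASK

Sort the things on the worktop into their trays: both spice jars standing in the pale wooden tray, both espresso cups standing mouth up in the aluminium tray, and the vegetable peeler lying flat in the black tray. Set the jars and cups down rather than dropping them, and leave the salt and pepper pots standing where they are.

Things in the scene. Friction and masses are not known exactly. Their poses are not given: they have to be found in the camera images.
- jar_red: (sizes in mm) spice jar with a red cap and brick-red contents, paper label: a straight cylinder 44 in diameter, 95 tall with the cap, about 150 g, standing. Origin: centre of its underside; z up its axis.
- jar_green: (sizes in mm) spice jar with a green cap and olive-green contents, paper label: a straight cylinder 44 in diameter, 95 tall with the cap, about 150 g, standing. Origin: centre of its underside; z up its axis.
- cup_white: (sizes in mm) white ceramic espresso cup without handle, mouth up: 58 in diameter from 10 above its foot up to the rim, 55 tall, wall 4, about 130 g. Origin: centre of its underside; z up its axis.
- cup_blue: (sizes in mm) blue ceramic espresso cup without handle, mouth up: 58 in diameter from 10 above its foot up to the rim, 55 tall, wall 4, about 130 g. Origin: centre of its underside; z up its axis.
- peeler: (sizes in mm) vegetable peeler lying flat, 130 long (its x, from -65 to +65): orange plastic handle 20 wide and 14 high from x = -65 to +15, open steel blade head 24 wide beyond it, about 60 g. Origin: middle of its length, on its underside; z up. Grip the handle about 12 behind the origin (x = -12), across its width.
- spice_tray: (sizes in mm) open tray of pale wood lying on the worktop, 125 (its x) by 190 (its y) by 22 high, walls and floor 5 thick (inside 115 x 180, floor 5 above the worktop), fixed to the worktop. Origin: centre of its underside; z up. Home of the two spice jars.
- cup_tray: (sizes in mm) open tray of bare aluminium (light silver grey) lying on the worktop, 125 (its x) by 190 (its y) by 22 high, walls and floor 5 thick (inside 115 x 180, floor 5 above the worktop), fixed to the worktop. Origin: centre of its underside; z up. Home of the two espresso cups.
- utensil_tray: (sizes in mm) open tray of black plastic lying on the worktop, 125 (its x) by 190 (its y) by 22 high, walls and floor 5 thick (inside 115 x 180, floor 5 above the worktop), fixed to the worktop. Origin: centre of its underside; z up. Home of the peeler, which fits only with its length along the tray's y.
- salt: (sizes in mm) salt pot, white with a steel top, 32 in diameter and 46 tall, loose, standing between the things; to be left alone. Origin: centre of its underside; z up.
- pepper: (sizes in mm) pepper pot, dark wood with a steel top, 32 in diameter and 46 tall, loose, standing between the things; to be left alone. Origin: centre of its underside; z up.

How it is judged:
By the outcome, as a careful person would: the job done as asked, in the order asked, and still so for the second after the job is handed in, with the robot touching nothing.
It also fails if it takes over 128 s, if anything falls off the work surface, if the arm or the gripper's body presses on something with over 40 N, if the wrist force passes 120 N, or if a joint passes its speed limit or range.

ROBOT

A 6-joint arm with a two-finger parallel gripper is mounted at the origin on the work surface. World frame = base frame: x ahead of the robot, y to its left, z up, the work surface at z = 0. Lengths are in m, angles in rad, forces in N, time in s.
With the tool pointing down it reaches from about 0.325 to 0.85 m from the base axis. Payload 4.4 kg.
Tool frame: the origin (TCP) lies on the centre line of the jaws, within the pads' length; the fingertips stand 25 mm ahead of it and the grasp point (between the pads) lies 6 mm ahead of it; z points along the fingers, y is the line along which they close (so a half turn about z gives the same grasp; the last joint's range is limited). The gripper opens to 94 mm and grips with 3 to 60 N. Pads are 16 mm wide; open, the fingers measure 119 mm over their backs; the gripper's body (75 mm by 177 mm) begins 78 mm behind the grasp point.
Start: joints at [-1.456, 0.207, 1.542, -0, 1.393, -0.15], TCP at [0.151, -0.555, 0.23] pointing down, gripper open.
Joint ranges: [-2.73, 2.73], [-0.86, 2.22], [0.23, 2.46], [-1.11, 4.25], [0.08, 2.63], [-2.82, 2.82]. Speed limits (rad/s): [2.79, 2.79, 3.14, 3.14, 3.14, 3.14].

INTERFACE

Orientations are given as a rotation vector (axis times angle).
In Python, from workcell import bot, camrig gives the robot as it stands (bot), with the cameras (camrig).
- The arm moves only by the tool shift_gripper, called in YAML: its name, and indented under it one key for each argument. Schema: {"type":"object","properties":{"rows":{"type":"array","items":{"type":"object","properties":{"dx":{"type":"number"},"dy":{"type":"number"},"dz":{"type":"number"},"ax":{"type":"number"},"ay":{"type":"number"},"az":{"type":"number"}},"additionalProperties":false},"minItems":1,"maxItems":8},"jaw":{"type":"number"},"grip_n":{"type":"number"},"only":{"type":"string"},"quiet":{"type":"boolean"},"lines":{"type":"string"}},"required":["rows"],"additionalProperties":false}. rows is a list of rows, 1 to 8 of them, each an object with the fields dx, dy, dz (the shift in parts of the range, where 1.0 means 0.2 m), ax, ay, az (a rotation vector in parts of the range, where 1.0 means 60 degrees); a field left out counts as zero; each row shifts and turns the commanded pose from where the row before left it, along the tool's axes as they then stand; what a row does not reach is not made up. A row lasts 1/10 s, in which the tool goes at most 0.05 m and 0.15 rad, less where a joint would pass 70% of its speed; a pose out of reach is approached as far as the arm can. jaw is the opening from 0.0 (shut) to 1.0 (fully open), set as the call begins (left out keeps the last). The fingers move at their own pace and stop on an object; grip_n is the grip in N (left out, the last holds). Time passes only in rows, so rows that do not move let the fingers close. The tool returns the time, the measured TCP pose, the force, the opening and the grip force at its end. only (a regular expression) keeps the lines of the reply that match it, lines (a string "A,B") keeps lines A to B, and quiet returns only ok. Input that does not fit is refused with a message, and nothing moves.
- bot.read_state(): the state, without advancing time (a new reading comes with each control period).
- camrig.camera(name): name is "scene" or "top" or "wrist"; returns a dict with "img" (400x640x3 uint8, red, green, blue), "mtx" (3x3 intrinsics, pixels), "eye" and "rotation" of the camera in the world. Camera axes: x right, y up, looking along -z (the intrinsics and any distortion apply to the point x, -y, -z); pixel columns grow to the right and rows downward; lengths in m; the calibration is good to about 2 mm. The wrist camera is an equidistant fisheye: a pixel r from the principal point sees the ray r / f radians off the axis. A picture is of the moment at which its call begins. There is no depth.
- bot.finish_job(): hands the job in; it is judged then, once.
The state is a dict: "time": time; "q": joint angles; "joint_vel": joint speeds; "tau": joint torques, N m; "eef_pos": TCP position; "ee_rot": TCP orientation; "ft_force": force on the tool from outside, world axes, zero at the start; "wrist_torque": the same for the moment, N m; "finger_gap": opening from 0.0 (shut) to 1.0 (fully open); "gripper_force": force on a finger pad.
Only numpy, scipy, OpenCV 4.12 (cv2) and the standard library are available. Lean on these libraries where they do the work, as an engineer would, in place of code of your own. Each camera call takes 0.05 s, during which the arm holds its last target. There are 200 camera calls.

## Working session

There is one attempt and no reset: what is moved stays moved. The work goes in short steps, Python scripts to look and compute and a tool call to move; the robot and the scene stay as the last step left them, time stands still between calls to the robot, and variables do not carry over. Pictures are saved under pics/ and viewed, at most 14 in all, crops included, and the job is handed in when it is done.

```bash
ls; mkdir -p pics; python3 - <<'E'
from workcell import bot, camrig
import cv2
for n in("top","scene"):
    c=camrig.camera(n); cv2.imwrite(f"pics/{n}0.png",c["img"][:,:,::-1]); print(n,c["mtx"],c["eye"],c["rotation"],c.keys())
s=bot.read_state(); print(s)
E
```

```text
pics
workcell.py
top [[363.70870901   0.         316.81344022]
 [  0.         363.70870901 203.33866315]
 [  0.           0.           1.        ]] [0.38196083 0.02240783 0.75519283] [ 0.13669252 -0.1285239  -1.56525983] dict_keys(['img', 'mtx', 'eye', 'rotation'])
scene [[369.09545375   0.         324.68525872]
 [  0.         369.09545375 198.11164597]
 [  0.           0.           1.        ]] [0.92422216 0.56270801 0.45017913] [0.40680446 1.25417692 2.19306999] dict_keys(['img', 'mtx', 'eye', 'rotation'])
{'time': 0.1, 'q': array([-1.45548256e+00,  2.07366594e-01,  1.54280054e+00,  2.26936365e-05,
        1.39352435e+00, -1.50473444e-01]), 'joint_vel': array([ 1.23232470e-03,  7.38682098e-05, -2.68741472e-03,  2.36748631e-04,
        7.86340716e-04, -1.43162464e-04]), 'tau': array([-7.37588653e-04, -3.71867430e+01, -2.82294363e+01,  6.99576479e-02,
        3.11956869e-02, -5.55325198e-05]), 'eef_pos': array([ 0.15096564, -0.55411832,  0.22939383]), 'ee_rot': array([-3.11181330e+00, -4.15985511e-01, -9.29691312e-05]), 'ft_force': array([-0.32522145, -0.06387405, -0.59321306]), 'wrist_torque': array([-0.01340532,  0.03550158, -0.01890847]), 'gripper_force': 0.0, 'finger_gap': 1.0010612993215504}
```

View pics/top0.png

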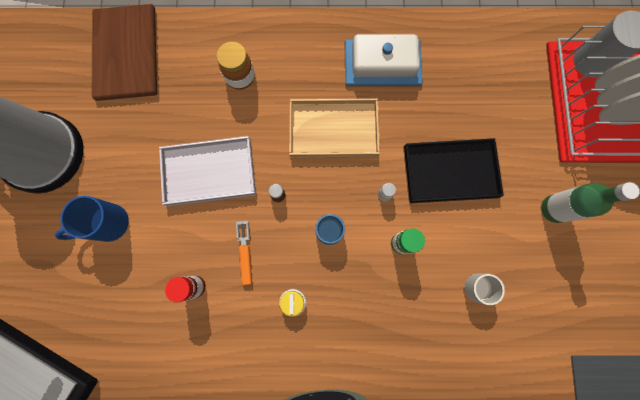

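View pics/scene0.png

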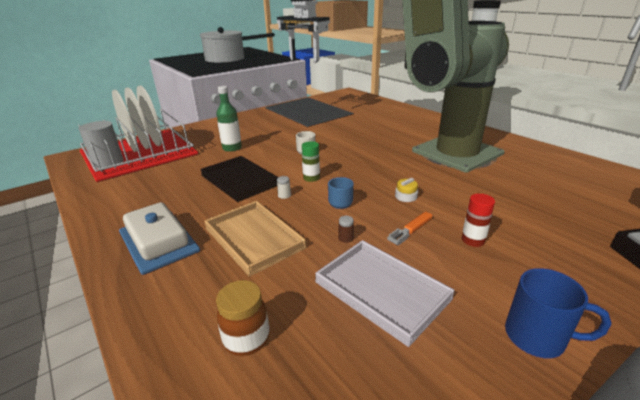

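The top view shows the silver tray at (207,171), the wood tray at (334,128) and the black tray at (453,170). The peeler is at (243,252), the blue cup at (330,229) and the white cup at (485,290). The caps are at (178,289) red and (411,240) green, pepper is at (277,192) and salt at (388,192). A yellow pot stands at (292,303). The scene view shows the same things from the far left: red jar (478,220), green jar (311,160), blue cup (341,193), white cup (305,142), peeler (410,228).

```bash
cat > h.py <<'E'
import numpy as np, cv2
from scipy.spatial.transform import Rotation as R
def ray(c,px,fish=False):
    K=c["mtx"]; u=(px[0]-K[0,2])/K[0,0]; v=(px[1]-K[1,2])/K[1,1]
    if fish:
        t=np.hypot(u,v); k=np.sin(t)/t if t>1e-9 else 1; d=np.array([u*k,-v*k,-np.cos(t)])
    else: d=np.array([u,-v,-1.])
    return R.from_rotvec(c["rotation"]).apply(d/np.linalg.norm(d))
def plane(c,px,z,fish=False):
    d=ray(c,px,fish); return c["eye"]+d*(z-c["eye"][2])/d[2]
def tri(c1,p1,c2,p2,f1=False,f2=False):
    a,b=ray(c1,p1,f1),ray(c2,p2,f2); s=np.linalg.lstsq(np.c_[a,-b],c2["eye"]-c1["eye"],rcond=None)[0]
    P,Q=c1["eye"]+a*s[0],c2["eye"]+b*s[1]; return (P+Q)/2,np.linalg.norm(P-Q)
def blob(img,lo,hi,box):
    """HSV mask inside box x0,y0,x1,y1 -> biggest contour"""
    m=cv2.inRange(cv2.cvtColor(img,cv2.COLOR_RGB2HSV),np.array(lo),np.array(hi))
    k=np.zeros_like(m); k[box[1]:box[3],box[0]:box[2]]=255; m&=k
    cs=cv2.findContours(m,cv2.RETR_EXTERNAL,cv2.CHAIN_APPROX_NONE)[0]
    return max(cs,key=cv2.contourArea)
def cen(ct): m=cv2.moments(ct); return np.array([m["m10"]/m["m00"],m["m01"]/m["m00"]])
E
cat > m.py <<'E'
from h import *
from workcell import bot, camrig
np.set_printoptions(precision=4,suppress=True)
t,s=camrig.camera("top"),camrig.camera("scene")
ti,si=t["img"],s["img"]
def px(n,ct): print(n,"area",cv2.contourArea(ct),"box",cv2.boundingRect(ct),"c",cen(ct)); return ct
B=lambda n,i,lo,hi,b: px(n,blob(i,lo,hi,b))
red=B("red T",ti,(0,180,120),(6,255,255),(160,270,192,310)); green=B("green T",ti,(45,120,60),(85,255,255),(385,220,435,262))
reds=B("red S",si,(0,180,100),(6,255,255),(455,190,505,216)); greens=B("green S",si,(45,120,40),(85,255,255),(295,135,330,160))
blue=B("blue T",ti,(95,80,40),(125,255,255),(305,205,355,255)); blues=B("blue S",si,(95,80,30),(125,255,255),(320,170,362,215))
wt=B("white T",ti,(0,0,90),(180,90,255),(460,265,515,315)); ws=B("white S",si,(0,0,90),(180,70,255),(290,125,320,156))
pt=B("peel T",ti,(5,200,150),(13,255,255),(232,215,262,290)); ps=B("peel S",si,(5,200,120),(14,255,255),(380,205,440,248))
for n,z,ct in(("red",.095,red),("green",.095,green)):
    (c,r)=cv2.minEnclosingCircle(ct); print(n,"top plane",plane(t,cen(ct),z),plane(t,c,z),r)
for n,ct in(("blue",blue),("white",wt)):
    c,r=cv2.minEnclosingCircle(ct); print(n,plane(t,c,.055),r,r/363.7*.7*1000)
print("peel",plane(t,cen(pt),.014)); r=cv2.minAreaRect(pt); print([plane(t,p,.014)[:2] for p in cv2.boxPoints(r)])
print("tri red",tri(t,cen(red),s,cen(reds)),"green",tri(t,cen(green),s,cen(greens)),"peel",tri(t,cen(pt),s,cen(ps)))
# trays
for n,lo,hi,b,bs in(("black",(0,0,0),(180,255,45),(395,130,510,210),(195,150,285,202)),("wood",(12,50,140),(30,140,255),(285,90,385,170),(200,198,310,272)),("alu",(110,0,90),(180,60,255),(150,130,262,212),(310,240,460,338))):
    ct=B(n,ti,lo,hi,b); cs=B(n+" S",si,lo,hi,bs)
    q=cv2.approxPolyDP(cv2.convexHull(ct),8,True)[:,0]; qs=cv2.approxPolyDP(cv2.convexHull(cs),8,True)[:,0]
    print(q.tolist(),qs.tolist()); print(np.array([plane(t,p,.022)[:2] for p in q]))
for n,p in(("pepper",(276,188)),("salt",(389,188)),("yellow",(292,302))): print(n,plane(t,p,.046))
E
python3 m.py
python3 - <<'E'
import cv2
a=cv2.imread('pics/top0.png'); b=cv2.imread('pics/scene0.png')
cv2.imwrite('pics/crop0.png',cv2.resize(b[130:330,190:510],None,fx=2.5,fy=2.5,interpolation=cv2.INTER_CUBIC))
E
```

```text
red T area 475.5 box (165, 277, 26, 25) c [177.3246 288.9576]
green T area 439.0 box (399, 229, 26, 23) c [411.4795 240.2232]
red S area 443.0 box (468, 193, 27, 23) c [481.1211 204.053 ]
green S area 170.0 box (303, 142, 16, 14) c [310.2029 148.4353]
blue T area 624.0 box (316, 215, 29, 29) c [329.684  228.8029]
blue S area 580.0 box (329, 178, 24, 30) c [340.194  192.0563]
white T area 971.0 box (465, 273, 40, 32) c [484.5015 288.5548]
white S area 210.5 box (296, 131, 19, 23) c [303.7078 138.6999]
peel T area 309.0 box (240, 246, 11, 40) c [245.0194 265.0755]
peel S area 174.5 box (406, 212, 26, 20) c [418.9331 221.0984]
red top plane [0.3402 0.2731 0.095 ] [0.341  0.2719 0.095 ] 14.151071548461914
green top plane [ 0.4271 -0.1453  0.095 ] [ 0.4271 -0.1454  0.095 ] 12.598833084106445
blue [0.4517 0.0016 0.055 ] 14.783522605895996 28.453301688554294
white [ 0.3389 -0.2874  0.055 ] 20.186838150024414 38.85286418756417
peel [0.3823 0.1705 0.014 ]
[array([0.4203, 0.184 ]), array([0.4216, 0.1654]), array([0.3443, 0.1572]), array([0.3429, 0.1755])]
tri red (array([0.34  , 0.277 , 0.0825
[... 484 characters left out ...]
1608]]
wood area 4897.5 box (289, 98, 91, 57) c [333.6129 126.2339]
wood S area 3763.0 box (204, 200, 101, 72) c [251.6897 234.0209]
[[377, 98], [379, 153], [289, 154], [290, 99]] [[304, 247], [244, 271], [204, 221], [256, 200]]
[[ 0.7368 -0.1026]
 [ 0.614  -0.1036]
 [ 0.6118  0.0848]
 [ 0.7346  0.0845]]
alu area 5131.0 box (160, 137, 95, 68) c [206.6111 170.5586]
alu S area 7082.0 box (316, 241, 138, 97) c [385.2021 289.7844]
[[248, 137], [253, 193], [163, 203], [160, 147]] [[316, 274], [363, 241], [453, 290], [416, 337], [396, 337]]
[[0.649  0.172 ]
 [0.5284 0.1576]
 [0.5074 0.3416]
 [0.627  0.3567]]
pepper [0.5338 0.1076 0.046 ]
salt [ 0.534  -0.1174  0.046 ]
yellow [0.3136 0.0728 0.046 ]
```

View pics/crop0.png

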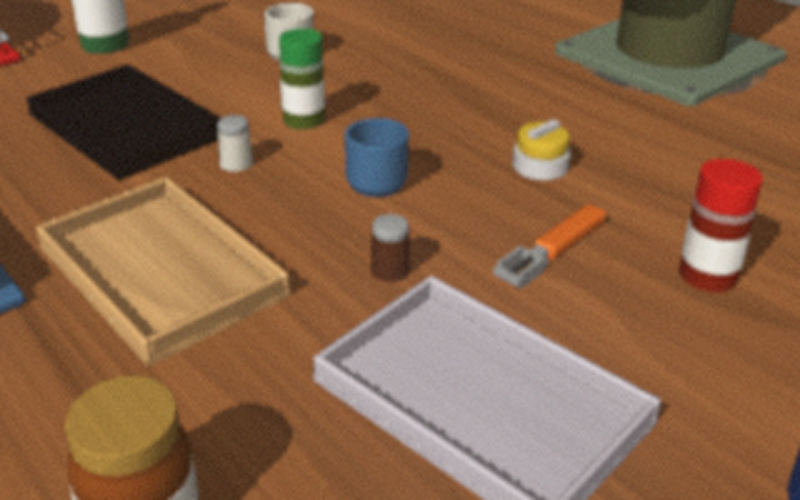

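The crop shows the white cup partly hidden behind the green jar, the trays flat and clear of other things, and the red jar at (725,225) and peeler at (550,245) in the crop, both free-standing. I'll start with the green jar and turn the closing line to world x (tool yaw 90°).

Careful with the scale: shifts go in shares of 0.2 m and turns go in shares of 60 degrees. That gives: -0.145 rad / 1.0472 = -0.1385.

```bash
cat > rel.py <<'E'
import sys
from h import *
from workcell import bot, camrig
# usage: rel.py x y z yaw_deg : distance to go, in the tool's axes (mm), and rz
a=[float(v) for v in sys.argv[1:5]]; s=bot.read_state(); M=R.from_rotvec(s["ee_rot"])
G=R.from_matrix(np.array([[np.cos(np.radians(a[3])),np.sin(np.radians(a[3])),0],[np.sin(np.radians(a[3])),-np.cos(np.radians(a[3])),0],[0,0,-1]]))
d=np.array(a[:3])-s["eef_pos"]
print("now",s["eef_pos"].round(4),"turn",(M.inv()*G).as_rotvec().round(3),"shift now",(M.inv().apply(d)*1e3).round(1),"after turn",(G.inv().apply(d)*1e3).round(1))
E
```

shift_gripper:
  rows:
    - {"az": -0.1385}
    - {"az": -0.1385}
    - {"az": -0.1385}
    - {"az": -0.1385}
    - {"az": -0.1385}
    - {"az": -0.1385}
    - {"az": -0.1385}
    - {"az": -0.1385}
  jaw: 1

```text
time: 1.0
eef_pos: [0.151, -0.5546, 0.2301]
ee_rot: [-2.37, -2.061, -0.001]
ft_force: [0.2, -0.6, -0.5]
finger_gap: 1.0
gripper_force: 0.0
```

shift_gripper:
  rows:
    - {"az": -0.1385}
    - {}
    - {}

```text
time: 1.3
eef_pos: [0.151, -0.5547, 0.2302]
ee_rot: [-2.225, -2.218, -0.0]
ft_force: [-0.5, -0.4, -0.4]
finger_gap: 1.0
gripper_force: 0.0
```

```bash
python3 rel.py 0.427 -0.146 0.2 90
```

```text
now [ 0.151  -0.5547  0.2302] turn [-0.    -0.    -0.003] shift now [409.5 274.7  30.4] after turn [408.7 276.   30.2]
```

In the tool's units: 0.037 m / 0.2 = 0.185, 0.025 m / 0.2 = 0.125.

shift_gripper:
  rows:
    - {"dx": 0.185, "dy": 0.125}
    - {"dx": 0.185, "dy": 0.125}
    - {"dx": 0.185, "dy": 0.125}
    - {"dx": 0.185, "dy": 0.125}
    - {"dx": 0.185, "dy": 0.125}
    - {"dx": 0.185, "dy": 0.125}
    - {"dx": 0.185, "dy": 0.125}
    - {"dx": 0.185, "dy": 0.125}

```text
time: 2.1
eef_pos: [0.3518, -0.2572, 0.2307]
ee_rot: [2.224, 2.217, 0.0]
ft_force: [0.9, -1.3, -0.3]
finger_gap: 0.999
gripper_force: 0.0
```

shift_gripper:
  rows:
    - {"dx": 0.185, "dy": 0.125}
    - {"dx": 0.185, "dy": 0.125}
    - {"dx": 0.19, "dy": 0.125}
    - {}
    - {}

```text
time: 2.6
eef_pos: [0.4262, -0.1461, 0.2304]
ee_rot: [2.22, 2.223, -0.001]
ft_force: [-0.1, -0.2, 0.5]
finger_gap: 1.002
gripper_force: 0.0
```

```bash
python3 rel.py 0.427 -0.146 0.2 90
python3 - <<'E'
from workcell import bot, camrig
import cv2
c=camrig.camera("wrist"); cv2.imwrite("pics/w1.png",c["img"][:,:,::-1]); print(c["mtx"],c["eye"],c["rotation"])
E
```

```text
now [ 0.4262 -0.1461  0.2304] turn [-0.     0.001  0.001] shift now [ 0.1  0.8 30.4] after turn [ 0.1  0.8 30.4]
[[309.70691629   0.         324.32535977]
 [  0.         309.70691629 205.15848005]
 [  0.           0.           1.        ]] [ 0.42721316 -0.06983025  0.38442954] [-0.26589946 -0.00111476  0.0016845 ]
```

View pics/w1.png

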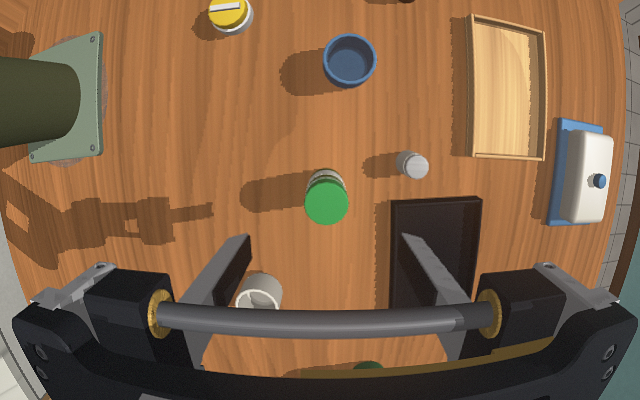

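The wrist view shows the green cap at (326,202), the blue cup at (349,60), salt at (413,165), the wood tray right of top at (507,88), the black tray at (435,255), and the white cup behind the left finger at (260,295).

```bash
cat > m2.py <<'E'
from h import *
from workcell import bot, camrig
np.set_printoptions(precision=4,suppress=True)
t,w=camrig.camera("top"),camrig.camera("wrist")
E
python3 - <<'E'
from m2 import *
g=blob(w["img"],(45,120,60),(85,255,255),(290,170,360,235)); b=blob(w["img"],(95,70,30),(125,255,255),(310,25,385,95))
for n,ct,z in(("green",g,.095),("blue",b,.055)):
    c,r=cv2.minEnclosingCircle(ct); e=cv2.fitEllipse(ct); print(n,c,r,e,plane(w,c,z,True),plane(w,e[0],z,True))
tb=np.array([329.7,228.8]); tg=np.array([411.5,240.2])
print("tri green",tri(t,tg,w,cv2.minEnclosingCircle(g)[0],False,True),"blue",tri(t,tb,w,cv2.minEnclosingCircle(b)[0],False,True))
# wood tray rim corners in both views
pw=[(546,30),(543,160),(467,156),(472,14)]; pt=[(290,99),(377,98),(379,153),(289,154)]
for a,d in zip(pw,pt): print("wood",tri(t,d,w,a,False,True),plane(w,a,.022,True))
E
```

```text
green (326.6216125488281, 200.09458923339844) 22.35149574279785 ((326.6061706542969, 200.85235595703125), (41.97870635986328, 42.72974395751953), 56.56085968017578) [ 0.4292 -0.1451  0.095 ] [ 0.4292 -0.1458  0.095 ]
blue (349.4787292480469, 56.88298034667969) 26.781085968017578 ((349.48968505859375, 57.08979797363281), (49.67393493652344, 52.667884826660156), 106.09087371826172) [0.4536 0.0002 0.055 ] [ 0.4536 -0.      0.055 ]
tri green (array([ 0.4295, -0.1539,  0.0607]), np.float64(0.00024441393410677947)) blue (array([0.453 , 0.0011, 0.0503]), np.float64(0.001973374986011399))
wood (array([0.7315, 0.0828, 0.0307]), np.float64(0.002777551133300672)) [0.7402 0.0857 0.022 ]
wood (array([ 0.7394, -0.1042,  0.0172]), np.float64(0.001557960698113596)) [ 0.7356 -0.1045  0.022 ]
wood (array([ 0.626 , -0.11  , -0.0163]), np.float64(0.0004171097857202874)) [ 0.6069 -0.1061  0.022 ]
wood (array([0.6154, 0.0842, 0.0165]), np.float64(0.00437548830673173)) [0.6147 0.081  0.022 ]
```

In the tool's units: 0.045 m / 0.2 = 0.225, 0.04 m / 0.2 = 0.2.

shift_gripper:
  rows:
    - {"dy": 0.01, "dz": 0.225}
    - {"dz": 0.225}
    - {"dz": 0.2}
    - {"dz": 0.125}
    - {"dz": 0.075}
    - {}

```text
time: 3.35
eef_pos: [0.4253, -0.1471, 0.0581]
ee_rot: [-2.221, -2.213, 0.003]
ft_force: [-0.3, -0.3, -0.3]
finger_gap: 0.997
gripper_force: 0.0
```

shift_gripper:
  rows:
    - {}
    - {}
    - {}
    - {}
    - {}
    - {}
    - {}
    - {}
  jaw: 0
  grip_n: 20

```text
time: 4.15
eef_pos: [0.4281, -0.1468, 0.0606]
ee_rot: [2.221, 2.222, 0.0]
ft_force: [0.8, 1.1, 1.6]
finger_gap: 0.467
gripper_force: 20.0
```

In the tool's units: -0.04 m / 0.2 = -0.2, -0.03 m / 0.2 = -0.15.

shift_gripper:
  rows:
    - {"dz": -0.1}
    - {"dz": -0.2}
    - {"dz": -0.2}
    - {"dz": -0.15}
    - {}

```text
time: 4.65
eef_pos: [0.4311, -0.1485, 0.195]
ee_rot: [2.214, 2.215, 0.004]
ft_force: [0.2, 0.2, -0.9]
finger_gap: 0.465
gripper_force: 20.0
```

shift_gripper:
  rows:
    - {"dx": 0.075, "dy": 0.2}
    - {"dx": 0.075, "dy": 0.205}
    - {"dx": 0.075, "dy": 0.205}
    - {"dx": 0.075, "dy": 0.205}
    - {"dx": 0.075, "dy": 0.205}
    - {"dx": 0.085, "dy": 0.205}
    - {}
    - {}

```text
time: 5.45
eef_pos: [0.6719, -0.054, 0.1865]
ee_rot: [-2.217, -2.22, 0.006]
ft_force: [0.1, -0.4, -1.3]
finger_gap: 0.465
gripper_force: 20.0
```

```bash
python3 rel.py 0.674 -0.055 0.068 90
python3 - <<'E'
from workcell import bot, camrig
import cv2
c=camrig.camera("wrist"); cv2.imwrite("pics/w2.png",c["img"][:,:,::-1])
E
```

```text
now [ 0.6719 -0.054   0.1865] turn [-0.006 -0.001  0.001] shift now [ -1.1   2.8 118.5] after turn [ -1.    2.1 118.5]
```

View pics/w2.png

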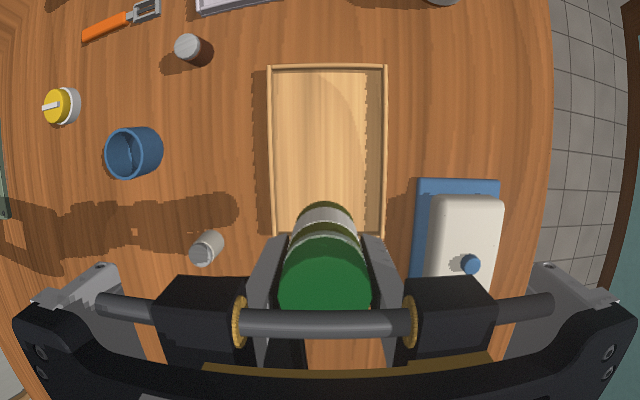

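The green jar hangs upright in the jaws at (325,270), centred over the wood tray, whose far end is at (328,68).

In the tool's units: 0.035 m / 0.2 = 0.175, 0.03 m / 0.2 = 0.15.

shift_gripper:
  rows:
    - {"dy": 0.005, "dz": 0.15}
    - {"dz": 0.175}
    - {"dz": 0.125}
    - {"dz": 0.075}
    - {"dz": 0.04}
    - {}
    - {}

```text
time: 6.2
eef_pos: [0.6749, -0.0552, 0.079]
ee_rot: [2.22, 2.22, 0.002]
ft_force: [0.4, -0.7, -1.1]
finger_gap: 0.464
gripper_force: 20.0
```

shift_gripper:
  rows:
    - {"dz": 0.01}
    - {"dz": 0.005}
    - {}

```text
time: 6.5
eef_pos: [0.6744, -0.0548, 0.0751]
ee_rot: [2.221, 2.221, 0.001]
ft_force: [-0.2, 0.6, -1.9]
finger_gap: 0.468
gripper_force: 20.0
```

In the tool's units: 0.003 m / 0.2 = 0.015, 0.002 m / 0.2 = 0.01.

shift_gripper:
  rows:
    - {"dz": 0.015}
    - {"dz": 0.01}
    - {"dz": 0.01}
    - {"dz": 0.005}
    - {}

```text
time: 7.0
eef_pos: [0.6738, -0.0547, 0.066]
ee_rot: [-2.221, -2.221, 0.001]
ft_force: [-0.5, -0.3, -1.5]
finger_gap: 0.466
gripper_force: 20.0
```

In the tool's units: 0.001 m / 0.2 = 0.005.

shift_gripper:
  rows:
    - {"dz": 0.005}
    - {}
    - {}

```text
time: 7.3
eef_pos: [0.6742, -0.0548, 0.0657]
ee_rot: [2.221, 2.221, 0.0]
ft_force: [-0.0, 0.2, -0.1]
finger_gap: 0.466
gripper_force: 20.0
```

In the tool's units: -0.045 m / 0.2 = -0.225, -0.035 m / 0.2 = -0.175.

shift_gripper:
  rows:
    - {}
    - {}
    - {}
    - {"dz": -0.05}
    - {"dz": -0.175}
    - {"dz": -0.225}
    - {"dz": -0.225}
    - {"dz": -0.075}
  jaw: 0.75

```text
time: 8.1
eef_pos: [0.6773, -0.0554, 0.2234]
ee_rot: [2.214, 2.214, 0.01]
ft_force: [0.2, -0.5, 2.3]
finger_gap: 0.751
gripper_force: 0.0
```

shift_gripper:
  rows:
    - {"dx": 0.165, "dy": -0.165}
    - {"dx": 0.165, "dy": -0.165}
    - {"dx": 0.165, "dy": -0.165}
    - {"dx": 0.165, "dy": -0.165}
    - {"dx": 0.165, "dy": -0.165}
    - {"dx": 0.165, "dy": -0.165}
    - {"dx": 0.165, "dy": -0.165}
    - {"dx": 0.165, "dy": -0.165}
  jaw: 1

```text
time: 8.9
eef_pos: [0.4082, 0.2101, 0.2153]
ee_rot: [-2.222, -2.221, -0.0]
ft_force: [0.7, 0.6, 0.6]
finger_gap: 1.004
gripper_force: 0.0
```

shift_gripper:
  rows:
    - {"dx": 0.165, "dy": -0.17}
    - {"dx": 0.16, "dy": -0.17}
    - {}
    - {}
    - {}

```text
time: 9.4
eef_pos: [0.3427, 0.2736, 0.2155]
ee_rot: [2.222, 2.22, 0.0]
ft_force: [0.7, -0.8, 1.2]
finger_gap: 1.0
gripper_force: 0.0
```

```bash
python3 - <<'E'
from m2 import *
cv2.imwrite("pics/w3.png",w["img"][:,:,::-1]); 
g=blob(w["img"],(0,180,80),(6,255,255),(270,150,380,245)); e=cv2.fitEllipse(g); print(e,plane(w,e[0],.095,True))
print("tri",tri(t,(177.3,289),w,e[0],False,True))
E
python3 rel.py 0.34 0.274 0.061 90
```

```text
((320.7186584472656, 203.12295532226562), (45.381221771240234, 48.10687255859375), 6.180052280426025) [0.3412 0.2769 0.095 ]
tri (array([0.3405, 0.2753, 0.0893]), np.float64(0.0012935636321553877))
now [0.3431 0.2733 0.2154] turn [ 0.     0.    -0.002] shift now [  0.7  -3.1 154.4] after turn [  0.7  -3.1 154.4]
```

View pics/w3.png

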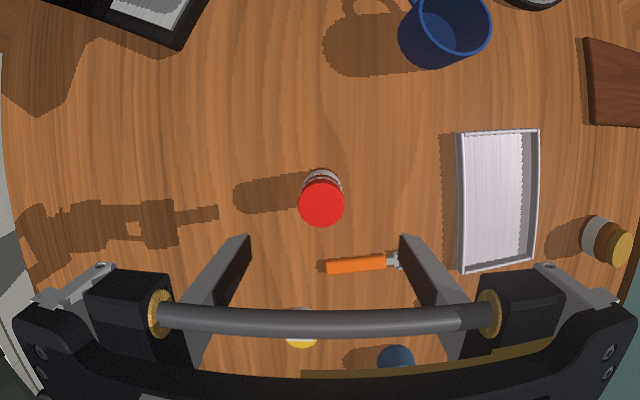

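The red cap is centred at (321,203) with nothing in the fingers' way; the alu tray is at (498,200) and the peeler handle at (355,264). The jar triangulates to (0.341, 0.276), cap about 0.09 high.

shift_gripper:
  rows:
    - {"dx": 0.01, "dy": -0.01, "dz": 0.2}
    - {"dz": 0.225}
    - {"dz": 0.175}
    - {"dz": 0.11}
    - {"dz": 0.06}
    - {}
    - {}

```text
time: 10.2
eef_pos: [0.3413, 0.2762, 0.0622]
ee_rot: [2.222, 2.22, 0.002]
ft_force: [0.3, 0.2, 0.1]
finger_gap: 0.998
gripper_force: 0.0
```

shift_gripper:
  rows:
    - {}
    - {}
    - {}
    - {}
    - {}
    - {}
    - {}
    - {}
  jaw: 0
  grip_n: 20

```text
time: 11.0
eef_pos: [0.34, 0.2762, 0.0615]
ee_rot: [-2.221, -2.221, 0.0]
ft_force: [0.2, 0.4, 1.5]
finger_gap: 0.466
gripper_force: 20.0
```

shift_gripper:
  rows:
    - {"dz": -0.1}
    - {"dz": -0.2}
    - {"dz": -0.2}
    - {"dz": -0.15}
    - {}
    - {}

```text
time: 11.6
eef_pos: [0.3399, 0.2761, 0.1912]
ee_rot: [2.221, 2.221, 0.0]
ft_force: [-0.5, -0.1, -1.3]
finger_gap: 0.462
gripper_force: 20.0
```

```bash
python3 rel.py 0.674 0.036 0.19 90
python3 - <<'E'
from m2 import *
P=[]
for a,d in zip([(456,131),(538,129),(537,259),(462,273)],[(163,203),(160,147),(248,137),(253,193)]): pass
w={"img":cv2.imread("pics/w3.png")[:,:,::-1]}
E
```

```text
now [0.3399 0.2761 0.1912] turn [ 0. -0. -0.] shift now [-240.1  334.1    1.2] after turn [-240.1  334.1    1.2]
```

In the tool's units: 0.037 m / 0.2 = 0.185, -0.027 m / 0.2 = -0.135.

shift_gripper:
  rows:
    - {"dx": -0.13, "dy": 0.185}
    - {"dx": -0.135, "dy": 0.185}
    - {"dx": -0.135, "dy": 0.185}
    - {"dx": -0.135, "dy": 0.185}
    - {"dx": -0.135, "dy": 0.185}
    - {"dx": -0.135, "dy": 0.185}
    - {"dx": -0.135, "dy": 0.185}
    - {"dx": -0.135, "dy": 0.185}

```text
time: 12.5
eef_pos: [0.6357, 0.0599, 0.1879]
ee_rot: [-2.219, -2.218, 0.006]
ft_force: [0.9, 0.3, -0.6]
finger_gap: 0.465
gripper_force: 20.0
```

shift_gripper:
  rows:
    - {"dx": -0.13, "dy": 0.185}
    - {}
    - {}
    - {}

```text
time: 12.9
eef_pos: [0.6712, 0.036, 0.1892]
ee_rot: [-2.218, -2.219, 0.004]
ft_force: [-0.9, 0.6, -1.5]
finger_gap: 0.466
gripper_force: 20.0
```

```bash
python3 rel.py 0.674 0.036 0.068 90
```

```text
now [0.6712 0.036  0.1892] turn [-0.004 -0.001  0.001] shift now [-1.000e-01  3.300e+00  1.212e+02] after turn [  0.    2.8 121.2]
```

In the tool's units: 0.04 m / 0.2 = 0.2, 0.03 m / 0.2 = 0.15.

shift_gripper:
  rows:
    - {"dy": 0.005, "dz": 0.15}
    - {"dz": 0.2}
    - {"dz": 0.15}
    - {"dz": 0.075}
    - {"dz": 0.02}
    - {"dz": 0.005}
    - {}

```text
time: 13.6
eef_pos: [0.6754, 0.0354, 0.0736]
ee_rot: [2.219, 2.22, 0.004]
ft_force: [0.7, 0.5, -0.7]
finger_gap: 0.469
gripper_force: 20.0
```

shift_gripper:
  rows:
    - {"dz": 0.005}
    - {"dz": 0.005}
    - {}
    - {}

```text
time: 14.0
eef_pos: [0.6742, 0.0351, 0.0698]
ee_rot: [2.221, 2.221, 0.001]
ft_force: [-0.3, 0.6, -1.4]
finger_gap: 0.469
gripper_force: 20.0
```

In the tool's units: 0.001 m / 0.2 = 0.005.

shift_gripper:
  rows:
    - {"dz": 0.005}
    - {"dz": 0.005}
    - {"dz": 0.005}
    - {}
    - {}

```text
time: 14.5
eef_pos: [0.674, 0.0352, 0.0666]
ee_rot: [-2.221, -2.221, 0.0]
ft_force: [-1.1, 0.3, -0.4]
finger_gap: 0.467
gripper_force: 20.0
```

In the tool's units: 0.001 m / 0.2 = 0.005.

shift_gripper:
  rows:
    - {"dz": 0.005}
    - {}
    - {}

```text
time: 14.8
eef_pos: [0.6741, 0.0352, 0.0665]
ee_rot: [2.221, 2.221, -0.0]
ft_force: [-2.7, 0.0, 4.4]
finger_gap: 0.465
gripper_force: 20.0
```

In the tool's units: -0.045 m / 0.2 = -0.225, -0.035 m / 0.2 = -0.175.

shift_gripper:
  rows:
    - {}
    - {}
    - {}
    - {"dz": -0.05}
    - {"dz": -0.175}
    - {"dz": -0.225}
    - {"dz": -0.225}
    - {"dz": -0.075}
  jaw: 0.75

```text
time: 15.6
eef_pos: [0.6774, 0.035, 0.2231]
ee_rot: [2.215, 2.215, 0.012]
ft_force: [0.1, -0.4, 1.4]
finger_gap: 0.75
gripper_force: 0.0
```

shift_gripper:
  rows:
    - {"dx": -0.03, "dy": -0.22}
    - {"dx": -0.035, "dy": -0.22}
    - {"dx": -0.035, "dy": -0.22}
    - {"dx": -0.035, "dy": -0.22}
    - {"dx": -0.035, "dy": -0.22}
    - {}
    - {}
    - {}
  jaw: 1

```text
time: 16.4
eef_pos: [0.4554, 0.001, 0.2161]
ee_rot: [2.22, 2.22, 0.002]
ft_force: [-0.1, -0.3, -0.5]
finger_gap: 0.998
gripper_force: 0.0
```

```bash
python3 rel.py 0.453 0.001 0.044 90
python3 - <<'E'
from m2 import *
cv2.imwrite("pics/w4.png",w["img"][:,:,::-1])
b=blob(w["img"],(95,70,30),(125,255,255),(260,140,390,265)); e=cv2.fitEllipse(b); print(e,plane(w,e[0],.055,True))
print("tri",tri(t,(329.7,228.8),w,e[0],False,True))
E
```

```text
now [0.4554 0.001  0.2161] turn [ 0.002  0.    -0.   ] shift now [ -0.   -2.7 172.1] after turn [ -0.   -2.4 172.1]
((321.4851989746094, 194.146240234375), (51.754146575927734, 54.42871856689453), 32.633148193359375) [0.4544 0.0035 0.055 ]
tri (array([0.4537, 0.0004, 0.0405]), np.float64(0.001525809858569342))
```

View pics/w4.png

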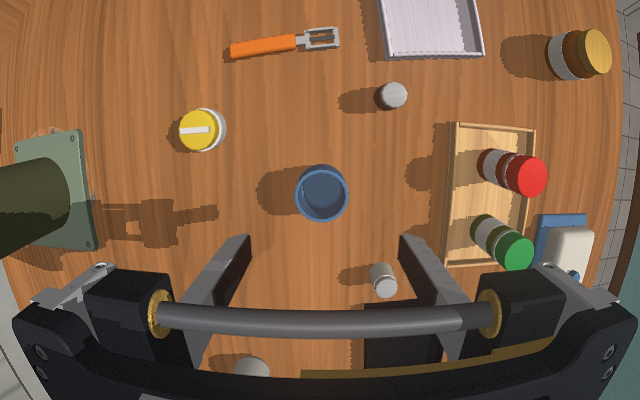

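Both jars stand in the wood tray, caps at (525,176) and (515,251). The blue cup is at (321,194), clear of salt (384,281) and pepper (393,96).

In the tool's units: 0.045 m / 0.2 = 0.225, -0.002 m / 0.2 = -0.01.

shift_gripper:
  rows:
    - {"dx": 0.005, "dy": -0.01, "dz": 0.225}
    - {"dz": 0.225}
    - {"dz": 0.2}
    - {"dz": 0.13}
    - {"dz": 0.07}
    - {"dz": 0.01}
    - {}
    - {}

```text
time: 17.3
eef_pos: [0.4536, 0.002, 0.0444]
ee_rot: [2.22, 2.22, 0.002]
ft_force: [-0.2, -0.7, 0.8]
finger_gap: 0.996
gripper_force: 0.0
```

shift_gripper:
  rows:
    - {}
    - {}
    - {}
    - {}
    - {}
    - {}
    - {}
    - {}
  jaw: 0
  grip_n: 20

```text
time: 18.1
eef_pos: [0.4521, 0.0022, 0.0436]
ee_rot: [2.221, 2.221, 0.0]
ft_force: [-0.9, -0.2, 2.0]
finger_gap: 0.604
gripper_force: 20.0
```

shift_gripper:
  rows:
    - {"dz": -0.1}
    - {"dz": -0.2}
    - {"dz": -0.2}
    - {"dz": -0.15}
    - {}
    - {}

```text
time: 18.7
eef_pos: [0.4517, 0.0022, 0.173]
ee_rot: [-2.221, -2.221, 0.0]
ft_force: [-0.6, 0.3, -2.0]
finger_gap: 0.6
gripper_force: 20.0
```

```bash
python3 rel.py 0.583 0.211 0.17 90
python3 - <<'E'
from m2 import *
# alu rim corners across top and scene views
s=camrig.camera("scene")
for d,p in zip([(163,203),(160,147),(248,137),(253,193)],[(453,290),(406,338),(316,274),(363,241)]): print(tri(t,d,s,p))
E
```

```text
now [0.4517 0.0022 0.173 ] turn [-0.  0.  0.] shift now [208.8 131.3   2.9] after turn [208.8 131.3   3. ]
(array([0.5071, 0.3438, 0.0195]), np.float64(0.002441280501920569))
(array([0.6299, 0.3583, 0.016 ]), np.float64(0.0029341290285997317))
(array([0.651 , 0.1735, 0.0158]), np.float64(0.0007067340633915757))
(array([0.5287, 0.1589, 0.0181]), np.float64(0.0014687457160882278))
```

In the tool's units: 0.043 m / 0.2 = 0.215, 0.042 m / 0.2 = 0.21.

shift_gripper:
  rows:
    - {"dx": 0.21, "dy": 0.085}
    - {"dx": 0.215, "dy": 0.085}
    - {"dx": 0.215, "dy": 0.09}
    - {"dx": 0.215, "dy": 0.09}
    - {"dx": 0.215, "dy": 0.09}
    - {"dx": 0.215, "dy": 0.09}
    - {"dx": 0.215, "dy": 0.085}
    - {}

```text
time: 19.65
eef_pos: [0.5747, 0.3068, 0.1698]
ee_rot: [-2.214, -2.225, 0.003]
ft_force: [-0.2, -1.5, -2.3]
finger_gap: 0.602
gripper_force: 20.0
```

shift_gripper:
  rows:
    - {}
    - {"dz": 0.15}
    - {"dz": 0.2}
    - {"dz": 0.15}
    - {"dz": 0.07}
    - {"dz": 0.025}
    - {"dz": 0.005}
    - {}

```text
time: 20.45
eef_pos: [0.5764, 0.3023, 0.0553]
ee_rot: [2.221, 2.22, 0.004]
ft_force: [-0.2, 0.1, -1.4]
finger_gap: 0.598
gripper_force: 20.0
```

```bash
python3 rel.py 0.574 0.302 0.05 90
```

```text
now [0.5764 0.3023 0.0553] turn [ 0.003 -0.001 -0.   ] shift now [-0.4 -2.4  5.3] after turn [-0.3 -2.4  5.3]
```

In the tool's units: -0.001 m / 0.2 = -0.005.

shift_gripper:
  rows:
    - {"dy": -0.005, "dz": 0.005}
    - {"dz": 0.005}
    - {"dz": 0.005}
    - {}
    - {}

```text
time: 20.95
eef_pos: [0.574, 0.3022, 0.0505]
ee_rot: [2.221, 2.222, 0.0]
ft_force: [0.3, 0.6, -1.7]
finger_gap: 0.6
gripper_force: 20.0
```

shift_gripper:
  rows:
    - {"dz": 0.005}
    - {}
    - {}

```text
time: 21.25
eef_pos: [0.574, 0.3022, 0.0493]
ee_rot: [-2.221, -2.221, 0.0]
ft_force: [0.3, 0.2, -1.7]
finger_gap: 0.6
gripper_force: 20.0
```

In the tool's units: 0.001 m / 0.2 = 0.005.

shift_gripper:
  rows:
    - {"dz": 0.005}
    - {}
    - {}

```text
time: 21.55
eef_pos: [0.5742, 0.3023, 0.0487]
ee_rot: [2.221, 2.221, 0.001]
ft_force: [0.9, 0.1, -0.3]
finger_gap: 0.599
gripper_force: 20.0
```

In the tool's units: -0.045 m / 0.2 = -0.225, -0.035 m / 0.2 = -0.175.

shift_gripper:
  rows:
    - {}
    - {}
    - {}
    - {"dz": -0.05}
    - {"dz": -0.175}
    - {"dz": -0.225}
    - {"dz": -0.225}
    - {"dz": -0.125}
  jaw: 0.8

```text
time: 22.35
eef_pos: [0.5761, 0.303, 0.2145]
ee_rot: [2.219, 2.219, 0.011]
ft_force: [0.2, 0.5, 0.1]
finger_gap: 0.801
gripper_force: 0.0
```

shift_gripper:
  rows:
    - {"dx": -0.21, "dy": -0.085}
    - {"dx": -0.21, "dy": -0.085}
    - {"dx": -0.21, "dy": -0.085}
    - {"dx": -0.21, "dy": -0.085}
    - {"dx": -0.21, "dy": -0.085}
    - {"dx": -0.21, "dy": -0.085}
    - {"dx": -0.21, "dy": -0.085}
    - {}

```text
time: 23.15
eef_pos: [0.4536, 0.0043, 0.2093]
ee_rot: [2.227, 2.213, -0.002]
ft_force: [-0.0, 0.3, 0.5]
finger_gap: 0.799
gripper_force: 0.0
```

shift_gripper:
  rows:
    - {"dx": -0.21, "dy": -0.085}
    - {"dx": -0.21, "dy": -0.085}
    - {"dx": -0.21, "dy": -0.085}
    - {"dx": -0.21, "dy": -0.085}
    - {"dx": -0.21, "dy": -0.085}
    - {"dx": -0.21, "dy": -0.085}
    - {"dx": -0.21, "dy": -0.085}
    - {}
  jaw: 1

```text
time: 23.95
eef_pos: [0.3352, -0.2902, 0.2097]
ee_rot: [2.226, 2.212, -0.003]
ft_force: [-0.0, 0.9, 0.6]
finger_gap: 0.999
gripper_force: 0.0
```

```bash
python3 - <<'E'
from m2 import *
camrig.camera("top"); w=camrig.camera("wrist")
cv2.imwrite("pics/w5.png",w["img"][:,:,::-1])
m=blob(w["img"],(0,0,100),(180,80,255),(240,120,400,235)); e=cv2.fitEllipse(m); print(cv2.contourArea(m),e,plane(w,e[0],.055,True))
E
python3 rel.py 0.339 -0.287 0.044 90
```

```text
2532.0 ((326.19635009765625, 204.82608032226562), (54.35638427734375, 59.45714569091797), 179.91900634765625) [ 0.34   -0.2922  0.055 ]
now [ 0.3367 -0.2847  0.2086] turn [ 0.    -0.001  0.001] shift now [ -2.4   2.2 164.6] after turn [ -2.3   2.3 164.6]
```

View pics/w5.png

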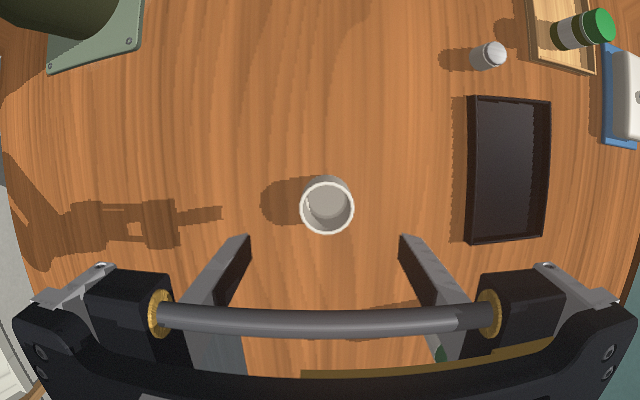

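The white cup's rim ring is centred near (327,208), with the black tray at (508,170) and nothing close.

```bash
python3 - <<'E'
from m2 import *
# bright rim rings in both views
for n,c,b,f,thr in(("wrist",w,(290,165,365,245),True,190),("top",t,(462,265,512,312),False,175)):
    for th in(thr-30,thr,thr+20):
        ct=blob(c["img"],(0,0,th),(180,60,255),b); e=cv2.fitEllipse(ct); print(n,th,cv2.contourArea(ct),np.round(e[0],1),np.round(e[1],1),plane(c,e[0],.055,f))
E
```

```text
wrist 160 2274.0 [326.5 207.7] [52.5 55.6] [ 0.3405 -0.2945  0.055 ]
wrist 190 2201.5 [326.2 208.5] [51.9 54.1] [ 0.3403 -0.2953  0.055 ]
wrist 210 2165.5 [326.4 208.6] [51.6 53.5] [ 0.3404 -0.2954  0.055 ]
top 145 763.0 [487.1 288.1] [27.9 36.7] [ 0.3405 -0.2932  0.055 ]
top 175 702.0 [488.5 289. ] [28.5 31.5] [ 0.339  -0.2958  0.055 ]
top 195 691.5 [488.7 289.1] [28.4 31. ] [ 0.3388 -0.296   0.055 ]
```

In the tool's units: 0.045 m / 0.2 = 0.225, -0.01 m / 0.2 = -0.05.

shift_gripper:
  rows:
    - {"dx": -0.05, "dy": 0.015, "dz": 0.2}
    - {"dz": 0.225}
    - {"dz": 0.2}
    - {"dz": 0.125}
    - {"dz": 0.065}
    - {"dz": 0.01}
    - {}
    - {}

```text
time: 25.05
eef_pos: [0.3401, -0.2962, 0.0446]
ee_rot: [2.218, 2.221, -0.0]
ft_force: [-0.1, 0.5, 0.3]
finger_gap: 1.001
gripper_force: 0.0
```

shift_gripper:
  rows:
    - {}
    - {}
    - {}
    - {}
    - {}
    - {}
    - {}
    - {}
  jaw: 0
  grip_n: 20

```text
time: 25.85
eef_pos: [0.339, -0.2959, 0.0436]
ee_rot: [-2.221, -2.221, 0.0]
ft_force: [-0.5, 0.2, 3.4]
finger_gap: 0.622
gripper_force: 20.0
```

shift_gripper:
  rows:
    - {"dz": -0.1}
    - {"dz": -0.2}
    - {"dz": -0.2}
    - {"dz": -0.15}
    - {}
    - {}

```text
time: 26.45
eef_pos: [0.3389, -0.2956, 0.173]
ee_rot: [2.221, 2.221, 0.0]
ft_force: [0.2, 0.2, -2.7]
finger_gap: 0.628
gripper_force: 20.0
```

```bash
python3 rel.py 0.584 0.213 0.17 90
```

```text
now [ 0.3389 -0.2956  0.173 ] turn [ 0. -0. -0.] shift now [508.6 245.1   3. ] after turn [508.6 245.1   3. ]
```

In the tool's units: 0.043 m / 0.2 = 0.215, 0.042 m / 0.2 = 0.21.

shift_gripper:
  rows:
    - {"dx": 0.21, "dy": 0.1}
    - {"dx": 0.21, "dy": 0.1}
    - {"dx": 0.21, "dy": 0.1}
    - {"dx": 0.215, "dy": 0.105}
    - {"dx": 0.215, "dy": 0.105}
    - {"dx": 0.215, "dy": 0.105}
    - {"dx": 0.215, "dy": 0.105}
    - {"dx": 0.215, "dy": 0.105}

```text
time: 27.25
eef_pos: [0.5024, 0.0473, 0.1701]
ee_rot: [-2.218, -2.219, 0.006]
ft_force: [1.6, -0.4, -1.3]
finger_gap: 0.626
gripper_force: 20.0
```

shift_gripper:
  rows:
    - {"dx": 0.21, "dy": 0.1}
    - {"dx": 0.21, "dy": 0.1}
    - {"dx": 0.21, "dy": 0.1}
    - {"dx": 0.21, "dy": 0.1}
    - {}
    - {}
    - {}

```text
time: 27.95
eef_pos: [0.5823, 0.2121, 0.1709]
ee_rot: [-2.22, -2.219, 0.007]
ft_force: [-0.3, -0.2, -1.2]
finger_gap: 0.626
gripper_force: 20.0
```

```bash
python3 rel.py 0.584 0.213 0.05 90
python3 - <<'E'
from m2 import *
cv2.imwrite("pics/w6.png",w["img"][:,:,::-1])
E
```

```text
now [0.5823 0.2121 0.1709] turn [-0.005  0.001 -0.   ] shift now [  1.1   2.3 120.9] after turn [  0.9   1.7 120.9]
```

View pics/w6.png

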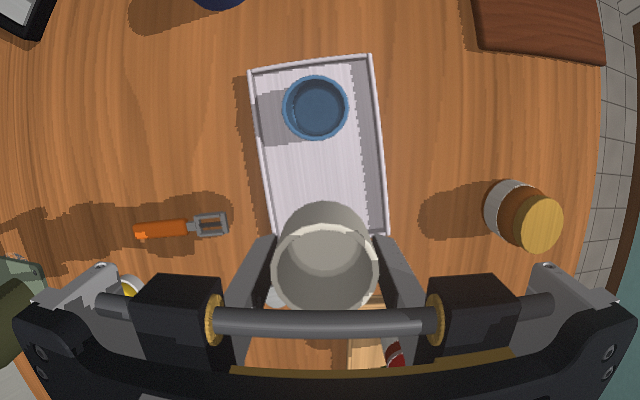

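The blue cup stands mouth up in the far half of the alu tray at (315,106), and the white cup hangs upright over the near half at (325,260).

In the tool's units: 0.04 m / 0.2 = 0.2, 0.03 m / 0.2 = 0.15.

shift_gripper:
  rows:
    - {"dx": 0.005, "dy": 0.005, "dz": 0.15}
    - {"dz": 0.2}
    - {"dz": 0.15}
    - {"dz": 0.075}
    - {"dz": 0.025}
    - {"dz": 0.005}
    - {}
    - {}

```text
time: 28.85
eef_pos: [0.5867, 0.2145, 0.0546]
ee_rot: [2.22, 2.22, 0.005]
ft_force: [-0.3, 0.1, -0.9]
finger_gap: 0.624
gripper_force: 20.0
```

shift_gripper:
  rows:
    - {"dz": 0.005}
    - {"dz": 0.005}
    - {"dz": 0.005}
    - {}
    - {}

```text
time: 29.35
eef_pos: [0.5849, 0.2142, 0.0493]
ee_rot: [-2.221, -2.221, 0.0]
ft_force: [-0.4, -0.4, -1.8]
finger_gap: 0.624
gripper_force: 20.0
```

In the tool's units: 0.001 m / 0.2 = 0.005.

shift_gripper:
  rows:
    - {"dz": 0.005}
    - {}
    - {}

```text
time: 29.65
eef_pos: [0.5852, 0.2142, 0.0487]
ee_rot: [2.221, 2.221, 0.0]
ft_force: [-0.2, 0.2, 0.1]
finger_gap: 0.625
gripper_force: 20.0
```

Careful with the scale: shifts go in shares of 0.2 m and turns go in shares of 60 degrees. That gives: -0.045 m / 0.2 = -0.225, -0.035 m / 0.2 = -0.175.

shift_gripper:
  rows:
    - {}
    - {}
    - {}
    - {"dz": -0.05}
    - {"dz": -0.175}
    - {"dz": -0.225}
    - {"dz": -0.225}
    - {"dz": -0.1}
  jaw: 0.8

```text
time: 30.45
eef_pos: [0.5878, 0.2148, 0.2102]
ee_rot: [2.218, 2.218, 0.013]
ft_force: [0.5, 0.3, -0.2]
finger_gap: 0.798
gripper_force: 0.0
```

shift_gripper:
  rows:
    - {"dx": -0.05, "dy": -0.235}
    - {"dx": -0.055, "dy": -0.235}
    - {"dx": -0.055, "dy": -0.24}
    - {"dx": -0.05, "dy": -0.24}
    - {"az": 0.1394}
    - {"az": 0.1394}
    - {"az": 0.1394}
    - {"az": 0.1394}

```text
time: 31.25
eef_pos: [0.3951, 0.1722, 0.2045]
ee_rot: [2.771, 1.48, 0.003]
ft_force: [0.1, -0.3, -0.1]
finger_gap: 0.801
gripper_force: 0.0
```

shift_gripper:
  rows:
    - {"az": 0.1394}
    - {"az": 0.1394}
    - {"az": 0.1394}
    - {"az": 0.1394}
    - {"az": 0.1394}
    - {"az": 0.1394}
    - {}
    - {}
  jaw: 0.6

```text
time: 32.05
eef_pos: [0.3952, 0.1722, 0.204]
ee_rot: [-3.136, -0.179, -0.001]
ft_force: [-0.1, 0.4, -0.4]
finger_gap: 0.601
gripper_force: 0.0
```

```bash
python3 rel.py 0.395 0.172 0.027 6.3
python3 - <<'E'
from m2 import *
cv2.imwrite("pics/w7.png",w["img"][:,:,::-1])
for c,f,b in((w,True,(200,120,450,330)),(t,False,(232,215,262,290))):
    ct=blob(c["img"],(5,190,110),(14,255,255),b); r=cv2.minAreaRect(ct); print(cen(ct),r,plane(c,cen(ct),.012,f))
    print(np.array([plane(c,p,.012,f)[:2] for p in cv2.boxPoints(r)]))
    P=c; 
    if f: cw=cen(ct)
    else: print(tri(t,cen(ct),w,cw,False,True))
E
```

```text
now [0.3952 0.1722 0.204 ] turn [-0.    -0.001  0.004] shift now [ -0.4   0.2 177. ] after turn [ -0.2   0.2 177. ]
[323.511  199.5147] ((323.9349060058594, 199.09274291992188), (66.00749206542969, 16.930980682373047), 89.04515838623047) [0.3858 0.1718 0.012 ]
[[0.4231 0.1858]
 [0.4255 0.1669]
 [0.3476 0.1562]
 [0.345  0.1761]]
[246.2737 280.0309] ((246.0, 279.0), (12.0, 10.0), 90.0) [0.3527 0.1674 0.012 ]
[[0.3665 0.1785]
 [0.3666 0.1584]
 [0.343  0.1576]
 [0.343  0.1776]]
(array([ 0.357 ,  0.1765, -0.0724]), np.float64(0.020845217605496714))
```

View pics/w7.png

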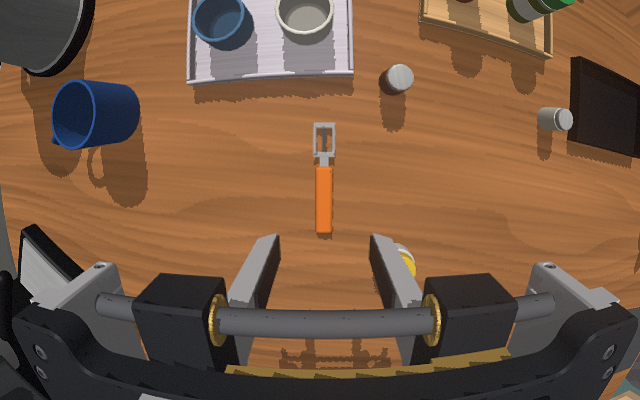

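The peeler handle is at (324,199), straight along the tool's x and midway between the fingers. Both cups stand mouth up in the alu tray at (219,20) and (305,15).

In the tool's units: 0.045 m / 0.2 = 0.225, 0.002 m / 0.2 = 0.01.

shift_gripper:
  rows:
    - {"dx": 0.01, "dz": 0.225}
    - {"dz": 0.225}
    - {"dz": 0.2}
    - {"dz": 0.125}
    - {"dz": 0.06}
    - {"dz": 0.03}
    - {"dz": 0.01}
    - {}

```text
time: 32.95
eef_pos: [0.3982, 0.1727, 0.0294]
ee_rot: [-3.136, -0.174, -0.004]
ft_force: [-0.0, 0.9, -0.5]
finger_gap: 0.599
gripper_force: 0.0
```

shift_gripper:
  rows:
    - {}
    - {}
    - {}

```text
time: 33.25
eef_pos: [0.3976, 0.1726, 0.0292]
ee_rot: [-3.137, -0.174, -0.002]
ft_force: [-0.4, 0.4, 1.0]
finger_gap: 0.6
gripper_force: 0.0
```

```bash
python3 rel.py 0.397 0.1725 0.0275 6.3
```

```text
now [0.3976 0.1726 0.0292] turn [-0.    -0.002  0.001] shift now [-0.6 -0.   1.7] after turn [-0.6 -0.   1.7]
```

In the tool's units: 0.002 m / 0.2 = 0.01.

shift_gripper:
  rows:
    - {"dz": 0.01}
    - {}
    - {}

```text
time: 33.55
eef_pos: [0.3968, 0.1724, 0.0263]
ee_rot: [3.137, 0.174, -0.001]
ft_force: [1.2, 0.3, -0.7]
finger_gap: 0.599
gripper_force: 0.0
```

shift_gripper:
  rows:
    - {}
    - {}
    - {}
    - {}
    - {}
    - {}
    - {}
    - {}
  jaw: 0
  grip_n: 20

```text
time: 34.35
eef_pos: [0.397, 0.1724, 0.0265]
ee_rot: [-3.137, -0.174, -0.0]
ft_force: [0.8, 1.3, 0.6]
finger_gap: 0.207
gripper_force: 20.0
```

shift_gripper:
  rows:
    - {"dz": -0.1}
    - {"dz": -0.2}
    - {"dz": -0.2}
    - {"dz": -0.2}
    - {}
    - {}

```text
time: 34.95
eef_pos: [0.3975, 0.1725, 0.1672]
ee_rot: [-3.136, -0.174, -0.004]
ft_force: [0.2, -0.3, -1.0]
finger_gap: 0.21
gripper_force: 20.0
```

```bash
python3 rel.py 0.579 -0.268 0.17 94
```

```text
now [0.3975 0.1725 0.1672] turn [ 0.002 -0.002 -1.53 ] shift now [131.6 457.9  -2.6] after turn [-452.1  150.3   -2.8]
```

In the tool's units: 0.046 m / 0.2 = 0.23, 0.045 m / 0.2 = 0.225.

shift_gripper:
  rows:
    - {"dx": 0.065, "dy": 0.225}
    - {"dx": 0.065, "dy": 0.23}
    - {"dx": 0.065, "dy": 0.23}
    - {"dx": 0.065, "dy": 0.23}
    - {"dx": 0.065, "dy": 0.23}
    - {"dx": 0.065, "dy": 0.23}
    - {"dx": 0.065, "dy": 0.23}
    - {"dx": 0.065, "dy": 0.23}

```text
time: 35.75
eef_pos: [0.5396, -0.182, 0.1632]
ee_rot: [-3.134, -0.173, 0.007]
ft_force: [0.9, 0.1, -0.6]
finger_gap: 0.212
gripper_force: 20.0
```

shift_gripper:
  rows:
    - {"dx": 0.065, "dy": 0.23}
    - {"dx": 0.07, "dy": 0.225}
    - {"az": -0.1327}
    - {"az": -0.1327}
    - {"az": -0.1327}
    - {"az": -0.1327}
    - {"az": -0.1327}
    - {"az": -0.1327}

```text
time: 36.55
eef_pos: [0.5761, -0.2673, 0.1627]
ee_rot: [-2.789, -1.435, 0.005]
ft_force: [-0.2, -0.6, -1.4]
finger_gap: 0.215
gripper_force: 20.0
```

shift_gripper:
  rows:
    - {"az": -0.1327}
    - {"az": -0.1327}
    - {"az": -0.1327}
    - {"az": -0.1327}
    - {"az": -0.1327}
    - {}
    - {}

```text
time: 37.25
eef_pos: [0.5767, -0.2676, 0.1641]
ee_rot: [-2.144, -2.291, 0.001]
ft_force: [-0.2, 0.5, -1.0]
finger_gap: 0.212
gripper_force: 20.0
```

```bash
python3 rel.py 0.579 -0.268 0.032 94
python3 - <<'E'
from m2 import *
cv2.imwrite("pics/w8.png",w["img"][:,:,::-1])
E
```

```text
now [ 0.5767 -0.2676  0.1641] turn [-0.003 -0.002 -0.004] shift now [ -0.9   2.7 132.1] after turn [ -0.5   2.2 132.1]
```

View pics/w8.png

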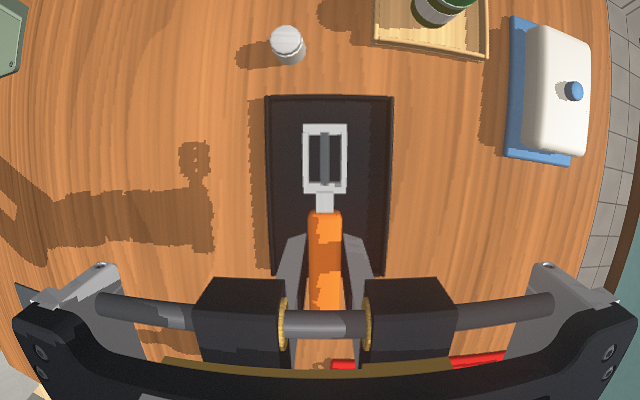

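The peeler is held level along the black tray's length, blade at (325,158), with the tray's far corners at (265,96) and (393,96); it is centred across the tray.

In the tool's units: 0.04 m / 0.2 = 0.2, 0.035 m / 0.2 = 0.175.

```bash
python3 - <<'E'
from m2 import *
s=camrig.camera("scene")
for a,d,q in(((393,96),(406,144),(241,157)),((265,96),(410,202),None)): print(plane(w,a,.022,True),plane(t,d,.022),tri(t,d,w,a,False,True))
E
```

```text
[ 0.6375 -0.1598  0.022 ] [ 0.6336 -0.1608  0.022 ] (array([ 0.6358, -0.1604,  0.0213]), np.float64(0.003825828016684903))
[ 0.5151 -0.1686  0.022 ] [ 0.51   -0.1641  0.022 ] (array([ 0.5124, -0.1675,  0.0082]), np.float64(9.242095084363516e-05))
```

shift_gripper:
  rows:
    - {"dy": 0.005, "dz": 0.175}
    - {"dz": 0.2}
    - {"dz": 0.15}
    - {"dz": 0.07}
    - {"dz": 0.03}
    - {"dz": 0.005}
    - {}
    - {}

```text
time: 38.3
eef_pos: [0.5803, -0.2691, 0.0425]
ee_rot: [2.141, 2.294, 0.001]
ft_force: [0.0, -0.1, -0.4]
finger_gap: 0.21
gripper_force: 20.0
```

```bash
python3 rel.py 0.579 -0.268 0.032 94
```

```text
now [ 0.5803 -0.2691  0.0425] turn [ 0.003  0.002 -0.001] shift now [ 1.2 -1.2 10.5] after turn [ 1.2 -1.2 10.5]
```

In the tool's units: 0.003 m / 0.2 = 0.015, 0.002 m / 0.2 = 0.01.

shift_gripper:
  rows:
    - {"dz": 0.015}
    - {"dz": 0.01}
    - {"dz": 0.01}
    - {"dz": 0.005}
    - {}
    - {}

```text
time: 38.9
eef_pos: [0.5788, -0.2682, 0.0323]
ee_rot: [-2.143, -2.297, 0.0]
ft_force: [-0.2, -0.1, -0.6]
finger_gap: 0.211
gripper_force: 20.0
```

shift_gripper:
  rows:
    - {"dz": 0.005}
    - {}
    - {}

```text
time: 39.2
eef_pos: [0.5789, -0.2683, 0.0315]
ee_rot: [2.143, 2.297, -0.0]
ft_force: [0.8, 0.1, -0.4]
finger_gap: 0.211
gripper_force: 20.0
```

In the tool's units: -0.045 m / 0.2 = -0.225, -0.035 m / 0.2 = -0.175.

shift_gripper:
  rows:
    - {}
    - {}
    - {}
    - {"dz": -0.05}
    - {"dz": -0.175}
    - {"dz": -0.225}
    - {"dz": -0.225}
    - {"dz": -0.15}
  jaw: 0.5

```text
time: 40.0
eef_pos: [0.5802, -0.269, 0.2016]
ee_rot: [2.139, 2.292, 0.002]
ft_force: [1.3, -1.2, -0.4]
finger_gap: 0.501
gripper_force: 0.0
```

shift_gripper:
  rows:
    - {"dy": -0.225, "dz": -0.025}
    - {"dy": -0.225, "dz": -0.025}
    - {"dy": -0.225}
    - {"dy": -0.225}
    - {}
    - {}

```text
time: 40.6
eef_pos: [0.3991, -0.281, 0.2074]
ee_rot: [2.144, 2.293, 0.001]
ft_force: [-0.1, 0.3, 0.4]
finger_gap: 0.5
gripper_force: 0.0
```

```bash
python3 - <<'E'
from workcell import bot, camrig
import cv2
for n in("top","scene"): cv2.imwrite(f"pics/{n}9.png",camrig.camera(n)["img"][:,:,::-1])
E
```

```text
(no output)
```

View pics/top9.png

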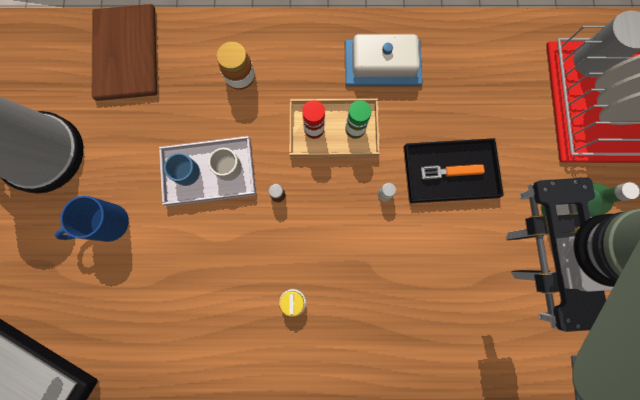

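View pics/scene9.png

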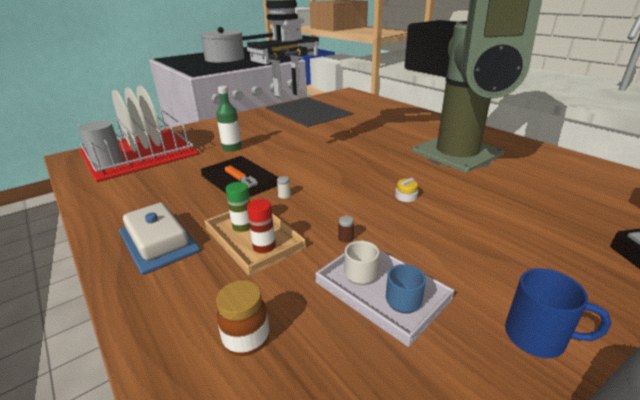

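The top view shows the jars standing in the wood tray (314,118 and 358,118), the cups mouth up in the alu tray (181,168 and 224,163) and the peeler flat in the black tray (455,171). Salt (388,192) and pepper (277,192) have not moved, and the scene view agrees.

```bash
python3 -c "
from workcell import bot, camrig
print(bot.finish_job())"
```

```text
the job is handed in; nothing more can be done
None
```

The job is handed in at about 41 s: both jars stand in the wood tray, both cups stand mouth up in the aluminium tray, the peeler lies flat in the black tray, and salt and pepper were left where they stood.

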